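# Glue-up of a jar carrier: dip the corner brace and hold it square in the corner

### The arm

A 6-joint arm with a two-finger parallel gripper is mounted at the origin on the work surface. World frame = base frame: x ahead of the robot, y to its left, z up, the work surface at z = 0. Lengths are in mm, angles in rad, forces in N, time in s.
With the tool pointing down it reaches from about 275 to 725 mm from the base axis. Payload 5.6 kg.
Tool frame: the origin (TCP) lies midway between the tips of the shut fingers; the grasp point (between the pads) lies 19 mm behind it (arm.tcp_to_grasp is the distance from the TCP to the grasp point, in mm); z points along the fingers, y is the direction in which the jaws open and shut (so a half turn about z gives the same grasp; the last joint's range is limited). The gripper opens to 85 mm and grips with 20 to 120 N. Pads are 22 mm wide; open, the fingers measure 114 mm over their backs; the gripper's body (76 mm by 85 mm) begins 54 mm behind the grasp point. The pads swing forward as they close: fully open they stand 13 mm farther back than shut.
Start: joints at [-0.966, 0.255, 0.108, 0, -1.424, -0.285], TCP at [172.927, -522.101, 197.783] pointing down, gripper open.
Joint ranges: [-2.95, 2.95], [-1.21, 1.97], [-1.09, 1.5], [-2.87, 1.71], [-2.94, -0.07], [-3.05, 3.05]. Speed limits (rad/s): [2.57, 2.57, 3.14, 3.14, 3.14, 3.14].

### API

Orientations are given as [roll, pitch, yaw] about the fixed x, y, z axes, in that order (R = Rz(yaw) Ry(pitch) Rx(roll)).
In Python, from bench import arm gives the robot as it stands. The module is installed in compiled form; this text tells all that it offers.
- The arm moves only by the shell command python3 -m creep 'ROWS' [OPENING] [FORCE]. ROWS is JSON, a list of rows, each an object of numbers: "tx", "ty", "tz": the shift along the tool's x, y, z as a fraction of full scale; "wx", "wy", "wz": the turn, a rotation vector about the tool's x, y, z as a fraction of full scale. In form: [{"tx": .., "ty": .., "tz": .., "wx": .., "wy": .., "wz": ..}, ...]. A call has 1 to 8 rows; each row shifts and turns the pose as measured when the row begins, along the tool's axes as they then stand; what a row does not reach is not made up. Full scale, the value 1, is 15 cm for a shift and pi/2 rad for a turn. A row lasts 1/12 s, in which the tool goes at most 41.7 mm and 7.16 degrees, less where a joint would pass 70% of its speed; a pose out of reach is approached as far as the arm can. A call with a number of a shift or a turn outside -1 to 1 is refused whole. A call with a gripper value outside its range is refused whole. OPENING is the closure, from -1 (fully open) to 1 (shut), so that 0 is half open, set as the call begins (- or left out, the last holds). The fingers move at their own pace and stop on an object; FORCE is the grip in N (left out, the last holds). Time passes only in rows, so rows that do not move let the fingers close. It gives the time, the measured TCP pose, the force and the opening at its end, in the units of the state.
- arm.get_obs(): the state, without advancing time (a new reading comes with each control period).
- arm.capture(name): name is "side" or "top"; returns the picture (400x640x3 uint8, red, green, blue); there is no depth.
- arm.camera_params(name): a dict with "intrinsics" (3x3 intrinsics, pixels), "world_to_cam" (4x4, takes a point from world to camera coordinates). Camera axes: x right, y down, z forward; pixel columns grow to the right and rows downward; lengths in mm; the calibration is good to about 2 mm. A picture is of the moment at which its call begins. camera_params takes no time and is no camera call.
- arm.close_job(): hands the job in, once; it reports no verdict.
The state is a dict: "time": time; "joint_positions": joint angles; "dq": joint speeds; "joint_torque": joint torques, N m; "eef_pos": TCP position; "tool_rot": TCP orientation; "contact_force": force on the tool from outside, world axes, zero at the start; "wrist_torque": the same for the moment, N m; "width": finger opening in mm.
Only numpy, scipy, OpenCV 4.12 (cv2) and the standard library are available. Lean on these libraries where they do the work, as an engineer would, in place of code of your own. Each camera call takes 0.05 s, during which the arm holds its last target.

### The job

Pick up the L-shaped wooden corner brace, dip its foot well down into the open glue dish and draw it out again. Then press the brace into the corner of the half-built jar carrier, near the middle of the end panel, with the foot flat on the bottom board pointing away from the panel and the back of the stem flush against the panel, and finish while still gripping it there, pushing firmly both down and against the panel so that the glue can take. Keep the brace straight, do not upset or shove the dish, and leave the jars and the mushroom where they are.

Things in the scene. Friction and masses are not known exactly. Their poses are not given: they have to be found in the camera images.
- brace: L-shaped pale wooden corner brace (0.1 to 0.21 kg, loose), standing upright on its foot. Foot 60 mm along its y, 28 mm wide along its x, 16 mm high; square stem 28 x 28 mm rising to 105 mm at the foot's -y end (stem centre at y = -16 mm), so that the flat back, 105 mm high, lies at y = -30 mm. Origin: centre of the foot's underside; z up. Grip the stem across its x sides near 80 mm up.
- heel (a point): on the brace: middle of its back lower edge, at y = -30 mm, z = 0 of the brace; axes as the brace
- toe (a point): on the brace: middle of the lower edge of the foot's free end, at y = +30 mm, z = 0 of the brace; axes as the brace
- dish: squat white ceramic glue dish (0.4 kg, loose), open on top, 50 mm high, 112 mm across outside at the rim and 104 mm at the base, wall 4 mm, inner floor 5 mm above its underside. Shown empty: no glue is modelled. Origin: centre of its underside, z up
- dish_rim (a point): centre of the dish's mouth, level with the rim, 50 mm above the table
- carrier: half-built jar carrier, fixed to the table. Bottom board 240 mm along its x, 160 mm along its y, 15 mm thick, on the table; along its -y edge stands the end panel, 240 mm along x, 18 mm thick, rising 50 mm above the board (top 65 mm above the table). Origin: centre of the board's underside; z up
- board: the carrier's plywood bottom board, part of the carrier, same origin and axes; top face at z = 15 mm
- panel: the carrier's upright end panel, part of the carrier, same origin and axes; its inner face at y = -62 mm looks to the carrier's +y
- corner (a point): on the carrier: middle of the inside corner line where the panel's inner face meets the board's top, at (0, -62, 15) mm of the carrier; axes as the carrier. The brace belongs with its heel here and its axes parallel to these (the foot points to the carrier's +y). Board and panel are rigid
- jar_a: bystander: closed round glass jar with steel lid, 72 mm across, about 100 mm high, loose; origin at the centre of its underside
- jar_b: bystander: closed round glass jar like the other
- mushroom: bystander: brown mushroom cap, 84 mm across, 34 mm high, loose, flat side down; origin at the centre of its underside
Things that resemble listed ones, but are neither listed nor needed, are in the scene too. What is shaped like the dish but blue is not meant.

How it is judged:
By the outcome, as a careful person would: the job done as asked, in the order asked, and still so for the second after the job is handed in, while the arm keeps its last pose, push and grip.
It also fails if it takes over 51 s, if anything falls off the work surface, if the arm or the gripper's body presses on something with over 40 N, if the wrist force passes 120 N, or if a joint passes its speed limit or range.

## Working session

There is one attempt and no reset: what is moved stays moved. The work goes in short steps, Python scripts to look and compute and a shell command to move; the robot and the scene stay as the last step left them, time stands still between calls to the robot, and variables do not carry over. Pictures are saved under pics/ and viewed, and the job is handed in when it is done.

```bash
mkdir -p pics; python3 - <<'E'
from bench import arm
import cv2,numpy as np
np.set_printoptions(precision=2,suppress=True)
for n in("side","top"):
    im=arm.capture(n); cv2.imwrite(f"pics/{n}0.png",im[...,::-1])
    p=arm.camera_params(n); print(n,p)
print(arm.get_obs(),arm.tcp_to_grasp)
E
```

```text
side {'intrinsics': array([[432.11,   0.  , 316.95],
       [  0.  , 432.11, 197.39],
       [  0.  ,   0.  ,   1.  ]]), 'world_to_cam': array([[ -0.99,  -0.17,   0.01, 600.37],
       [ -0.12,   0.69,  -0.71,  64.62],
       [  0.12,  -0.7 ,  -0.7 , 947.52],
       [  0.  ,   0.  ,   0.  ,   1.  ]])}
top {'intrinsics': array([[375.23,   0.  , 320.75],
       [  0.  , 375.23, 199.74],
       [  0.  ,   0.  ,   1.  ]]), 'world_to_cam': array([[  0.01,  -1.  ,  -0.  ,  70.62],
       [ -0.99,  -0.01,  -0.17, 582.82],
       [  0.17,   0.  ,  -0.99, 952.09],
       [  0.  ,   0.  ,   0.  ,   1.  ]])}
{'time': 0.1, 'joint_positions': array([-0.97,  0.26,  0.11, -0.  , -1.42, -0.28]), 'dq': array([ 0., -0.,  0.,  0.,  0.,  0.]), 'joint_torque': array([ -0.  , -38.76,  23.85,   5.38,  -0.  ,   0.  ]), 'eef_pos': array([ 172.8 , -521.64,  197.01]), 'tool_rot': array([ 3.14, -0.  , -2.82]), 'contact_force': array([ 0.96, -0.39, -0.31]), 'wrist_torque': array([-0.02,  0.03, -0.07]), 'width': 85.37729203713609} 18.700000000000003
```

View pics/side0.png

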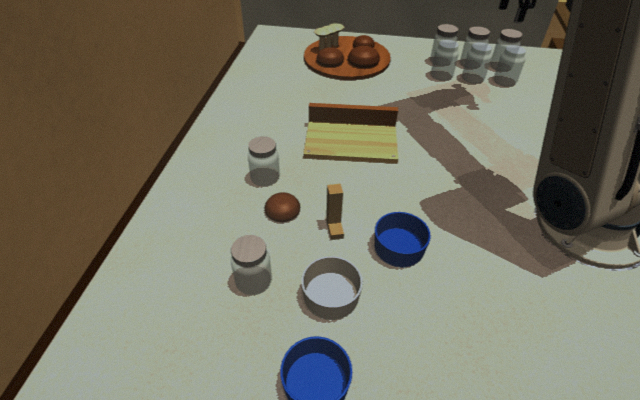

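View pics/top0.png

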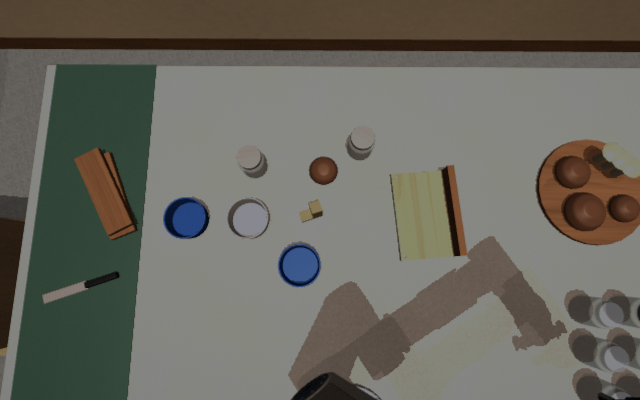

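The scene has the brace in the middle (side 335,210; top 311,211), the white dish (side 332,287; top 249,219), and the carrier (side 351,132; top 428,213). The jars, the mushroom and two blue dishes are nearby. I'll zoom in next.

```bash
cat > h.py <<'E'
from bench import arm
import cv2,numpy as np
np.set_printoptions(precision=1,suppress=True)
P={n:arm.camera_params(n) for n in("side","top")}
def ray(n,uv):
    p=P[n];M=p["world_to_cam"];R=M[:3,:3];c=-R.T@M[:3,3]
    d=R.T@np.linalg.inv(p["intrinsics"])@np.array([uv[0],uv[1],1.]);return c,d/np.linalg.norm(d)
def onz(n,uv,z):
    c,d=ray(n,uv);return c+d*(z-c[2])/d[2]
def tri(a,b):
    c1,d1=ray("side",a);c2,d2=ray("top",b)
    A=np.zeros((3,3));B=np.zeros(3)
    for c,d in((c1,d1),(c2,d2)):
        Q=np.eye(3)-np.outer(d,d);A+=Q;B+=Q@c
    x=np.linalg.solve(A,B);return x,max(np.linalg.norm(np.cross(x-c1,d1)),np.linalg.norm(np.cross(x-c2,d2)))
def proj(n,X):
    p=P[n];q=p["intrinsics"]@(p["world_to_cam"]@np.append(X,1))[:3];return q[:2]/q[2]
E
python3 - <<'E'
import cv2,numpy as np
def crop(f,x,y,w,h,s):
    return cv2.resize(cv2.imread(f)[y:y+h,x:x+w],None,fx=s,fy=s,interpolation=cv2.INTER_CUBIC)
a=crop("pics/side0.png",315,175,40,70,8);b=crop("pics/top0.png",290,190,50,40,8)
c=np.zeros((560,730,3),np.uint8);c[:560,:320]=a;c[:320,325:725]=b;cv2.imwrite("pics/z1.png",c)
a=crop("pics/side0.png",295,95,112,72,5);cv2.imwrite("pics/z2.png",a)
cv2.imwrite("pics/z3.png",crop("pics/top0.png",380,155,95,115,5))
E
```

```text
(no output)
```

View pics/z1.png

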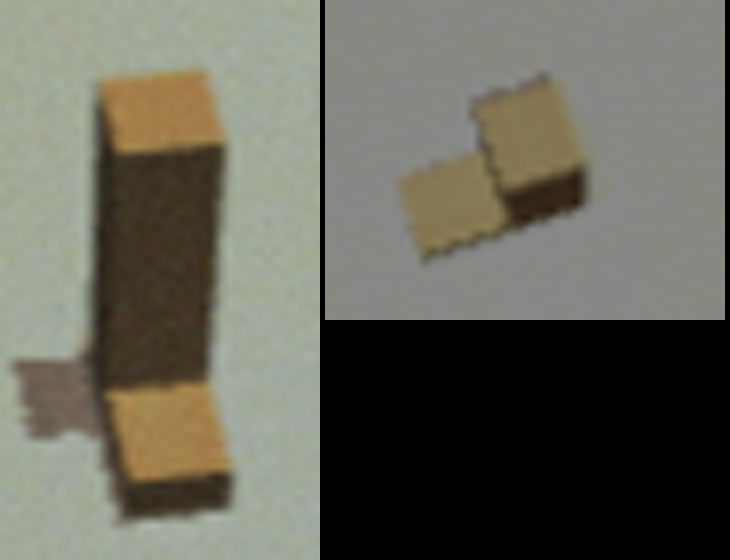

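View pics/z2.png

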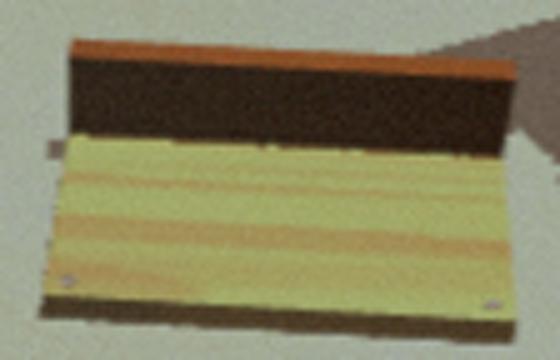

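View pics/z3.png

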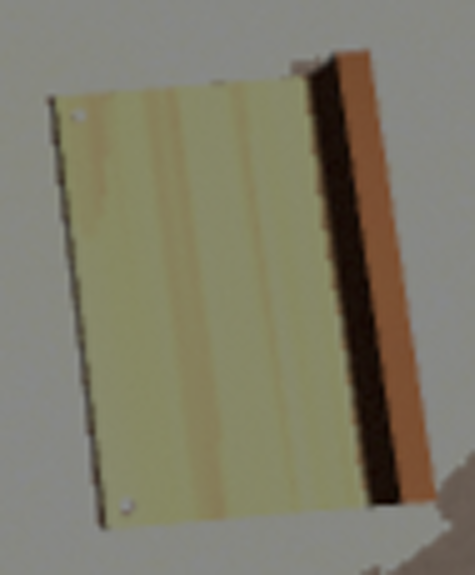

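The brace's four stem-top corners, its foot-top corners and the carrier's corners can all be seen in both views. Triangulating them now.

```bash
python3 - <<'E'
from h import *
s=lambda p,o,k,dx=0:((p[0]-dx+.5)/k-.5+o[0],(p[1]+.5)/k-.5+o[1])
S=lambda p:s(p,(315,175),8);T=lambda p:s(p,(290,190),8,325)
pts={"bl(+x-y)":((99,83),(549,76)),"br":((205,70),(583,167)),"fr":((224,143),(504,192)),"fl":((122,152),(473,103)),"footfl":((133,482),(398,180)),"footfr":((231,470),(425,262))}
R={}
for k,(a,b) in pts.items():
    x,e=tri(S(a),T(b));R[k]=x;print(k,x,round(e,1), "onz",onz("side",S(a),105 if k[0:2]!="fo" else 16)[:2],onz("top",T(b),105 if k[:2]!="fo" else 16)[:2])
S=lambda p:s(p,(295,95),5);T=lambda p:s(p,(380,155),5)
C={"panel top in +x":((71,58),(335,52),65),"panel top in -x":((515,80),(401,502),65),"panel out +x":((72,40),(370,50),65),"panel out -x":((516,62),(435,500),65),"corner +x":((70,135),(309,78),15),"corner -x":((500,156),(367,505),15),
"front +x":((42,297),(50,96),15),"front -x":((514,320),(104,528),15)}
for k,(a,b,z) in C.items():
    x,e=tri(S(a),T(b));print(k,x,round(e,1),"onz",onz("side",S(a),z)[:2],onz("top",T(b),z)[:2])
# masks for dish via colour
for n in("side","top"):
    im=cv2.imread(f"pics/{n}0.png");print(n,im[287,332] if n=="side" else im[219,249], im[300,450] if n=="side" else im[100,450])
E
python3 - <<'E'
import cv2,numpy as np
def crop(f,x,y,w,h,s):
    return cv2.resize(cv2.imread(f)[y:y+h,x:x+w],None,fx=s,fy=s,interpolation=cv2.INTER_CUBIC)
a=crop("pics/side0.png",295,250,75,75,5);b=crop("pics/top0.png",220,190,60,60,6)
c=np.zeros((380,745,3),np.uint8);c[:375,:375]=a;c[:360,380:740]=b;cv2.imwrite("pics/z4.png",c)
E
```

```text
bl(+x-y) [574.8  82.5 105.3] 0.4 onz [575.3  82. ] [574.5  82.5]
br [547.6  71.5 103.9] 1.8 onz [549.3  72.3] [545.6  71.6]
fr [539.5  96.3 102.8] 1.7 onz [541.   98.3] [537.5  96.3]
fl [565.7 106.3 105.3] 0.0 onz [565.7 106. ] [565.7 106.3]
footfl [554.8 135.1  13.8] 1.0 onz [555.6 136.9] [553.5 135. ]
footfr [528.4 125.4  12.2] 2.7 onz [530.8 128.2] [525.3 125.3]
panel top in +x [ 677.  -261.8   63.2] 0.3 onz [ 676.8 -259.2] [ 676.2 -261.2]
panel top in -x [ 439.3 -283.7   63.5] 1.0 onz [ 440.4 -281.4] [ 438.3 -283. ]
panel out +x [ 679.3 -281.1   61.9] 1.0 onz [ 679.5 -276.7] [ 677.5 -279.9]
panel out -x [ 440.  -301.1   63.7] 0.5 onz [ 440.6 -299.1] [ 439.5 -300.5]
corner +x [ 677.2 -264.3   11.4] 1.4 onz [ 677.7 -259.6] [ 674.7 -263. ]
corner -x [ 439.9 -283.2   14.5] 1.9 onz [ 441.8 -282.9] [ 438.  -282.9]
front +x [ 664.7 -117.8   14.2] 1.0 onz [ 665.5 -117. ] [ 663.4 -117.6]
front -x [ 426.7 -140.9   15.4] 2.0 onz [ 428.6 -141.7] [ 424.8 -140.8]
side [176 170 162] [151 172 165]
top [144 136 135] [137 135 134]
```

View pics/z4.png

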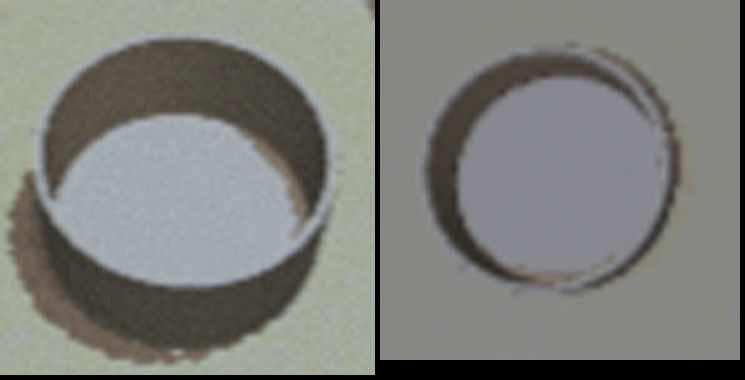

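```bash
python3 - <<'E'
from h import *
from scipy.optimize import least_squares
S=lambda p:((p[0]+.5)/5-.5+295,(p[1]+.5)/5-.5+250);T=lambda p:((p[0]-380+.5)/6-.5+220,(p[1]+.5)/6-.5+190)
def fit(n,ps,z=50):
    q=np.array([onz(n,p,z)[:2] for p in ps])
    r=least_squares(lambda v:np.hypot(*(q-v[:2]).T)-v[2],[*q.mean(0),55]);return r.x,r.fun
side=[(34,150),(46,200),(183,37),(335,155),(325,205),(190,289),(100,258),(290,255)]
top=[(424,165),(440,105),(480,65),(540,45),(675,165),(565,291),(620,270),(655,225)]
print(fit("side",[S(p) for p in side]));print(fit("top",[T(p) for p in top]))
# other things (approx)
for k,p,z in(("mush",(323,170),30),("jarb",(362,135),100),("jara",(250,155),100),("blue",(300,265),50),("blue2",(186,218),50)):print(k,onz("top",p,z))
E
```

```text
(array([535.5, 273.2,  53.9]), array([ 1. , -0.3, -0.3,  0.3, -0.6,  0.8, -1.3,  0.4]))
(array([533.6, 268.1,  55.5]), array([-0.6,  0.7,  0.2, -0.5,  0.6, -0. ,  0.7, -1.1]))
mush [669.3  69.   30. ]
jarb [746.2 -32.2 100. ]
jara [690.1 258.5 100. ]
blue [410.2 127.2  50. ]
blue2 [530.9 431.4  50. ]
```

```bash
python3 -m creep '[{"tz":-0.3},{"tz":-0.1,"wz":-0.08}]' -1 60
```

```text
schema error: expected keys tx, ty, tz, wx, wy, wz
```

```bash
python3 -m creep '[{"tx":0,"ty":0,"tz":-0.15,"wx":0,"wy":0,"wz":-0.079},{"tx":0,"ty":0,"tz":-0.15,"wx":0,"wy":0,"wz":-0.079},{"tx":0,"ty":0,"tz":0,"wx":0,"wy":0,"wz":-0.079},{"tx":0,"ty":0,"tz":0,"wx":0,"wy":0,"wz":-0.079},{"tx":0,"ty":0,"tz":0,"wx":0,"wy":0,"wz":-0.079},{"tx":0,"ty":0,"tz":0,"wx":0,"wy":0,"wz":-0.079}]' -1 60; python3 -c "
from bench import arm;o=arm.get_obs();print(o['joint_positions'])"
```

```text
time: 0.6
eef_pos: [172.2, -519.7, 240.5]
tool_rot: [3.134, 0.006, -2.069]
contact_force: [0.2, -0.1, -0.6]
width: 85.5
[-0.96654181  0.25012728  0.20958434 -0.00228052 -1.53995309  0.46889671]
```

```bash
python3 -m creep '[{"tx":0,"ty":0,"tz":0,"wx":0,"wy":0,"wz":-0.079},{"tx":0,"ty":0,"tz":0,"wx":0,"wy":0,"wz":-0.079},{"tx":0,"ty":0,"tz":0,"wx":0,"wy":0,"wz":-0.079},{"tx":0,"ty":0,"tz":0,"wx":0,"wy":0,"wz":-0.079},{"tx":0,"ty":0,"tz":0,"wx":0,"wy":0,"wz":-0.079},{"tx":0,"ty":0,"tz":0,"wx":0,"wy":0,"wz":-0.079},{"tx":0,"ty":0,"tz":0,"wx":0,"wy":0,"wz":-0.079},{"tx":0,"ty":0,"tz":0,"wx":0,"wy":0,"wz":0}]'
cat > go.py <<'E'
import sys
from h import *
from scipy.spatial.transform import Rotation as Ro
o=arm.get_obs();R=Ro.from_euler('xyz',o['tool_rot'])
x,y,z,yaw=map(float,sys.argv[1:5])
t=R.inv().apply(np.array([x,y,z])-o['eef_pos'])
G=Ro.from_euler('xyz',[np.pi,0,np.radians(yaw)])
w=(R.inv()*G).as_rotvec()
print("pos",o['eef_pos'],"rpy",np.degrees(o['tool_rot']),"F",o['contact_force'],"w",o['width'],"t",o['time'])
print("shift frac",np.round(t/150,4),"turn frac",np.round(w/(np.pi/2),4))
E
python3 go.py 557 89 200 -69
```

```text
time: 1.27
eef_pos: [171.8, -517.4, 236.3]
tool_rot: [-3.141, 0.019, -1.189]
contact_force: [-0.3, -0.1, 0.4]
width: 85.1
pos [ 171.8 -517.4  236.3] rpy [-180.     1.1  -68.1] F [-0.3 -0.1  0.4] w 85.12012082397341 t 1.2667
shift frac [-2.8 -3.9  0.3] turn frac [-0.  0.  0.]
```

```bash
sed -i 's/np.round(t\/150,4)/(t\/150).round(4).tolist()/;s/np.round(w\/(np.pi\/2),4)/(w\/(np.pi\/2)).round(4).tolist()/' go.py
python3 -m creep '[{"tx":-0.146,"ty":-0.203,"tz":0,"wx":0,"wy":0,"wz":0},{"tx":-0.146,"ty":-0.203,"tz":0,"wx":0,"wy":0,"wz":0},{"tx":-0.146,"ty":-0.203,"tz":0,"wx":0,"wy":0,"wz":0},{"tx":-0.146,"ty":-0.203,"tz":0,"wx":0,"wy":0,"wz":0},{"tx":-0.146,"ty":-0.203,"tz":0,"wx":0,"wy":0,"wz":0},{"tx":-0.146,"ty":-0.203,"tz":0,"wx":0,"wy":0,"wz":0},{"tx":-0.146,"ty":-0.203,"tz":0,"wx":0,"wy":0,"wz":0},{"tx":-0.146,"ty":-0.203,"tz":0,"wx":0,"wy":0,"wz":0}]'
python3 go.py 557 89 200 -69
```

```text
time: 1.93
eef_pos: [337.4, -259.9, 234.8]
tool_rot: [3.137, 0.027, -1.235]
contact_force: [1.1, -0.3, -0.2]
width: 85.5
pos [ 337.4 -259.9  234.8] rpy [179.8   1.6 -70.8] F [ 1.1 -0.3 -0.2] w 85.49280625823452 t 1.9333
shift frac [-1.7064, -2.1501, 0.2696] turn frac [0.0024, 0.0173, -0.0195]
```

```bash
python3 -m creep '[{"tx":-0.16,"ty":-0.2,"tz":0,"wx":0,"wy":0.006,"wz":-0.005},{"tx":-0.16,"ty":-0.2,"tz":0,"wx":0,"wy":0.006,"wz":-0.005},{"tx":-0.16,"ty":-0.2,"tz":0,"wx":0,"wy":0.006,"wz":-0.005},{"tx":-0.16,"ty":-0.2,"tz":0,"wx":0,"wy":0,"wz":-0.005},{"tx":-0.16,"ty":-0.2,"tz":0,"wx":0,"wy":0,"wz":0},{"tx":-0.16,"ty":-0.2,"tz":0,"wx":0,"wy":0,"wz":0},{"tx":-0.16,"ty":-0.2,"tz":0,"wx":0,"wy":0,"wz":0},{"tx":-0.16,"ty":-0.2,"tz":0,"wx":0,"wy":0,"wz":0}]'
python3 go.py 557 89 200 -69
```

```text
time: 2.6
eef_pos: [502.1, 17.4, 235.4]
tool_rot: [3.14, -0.002, -1.235]
contact_force: [0.3, -1.0, -0.2]
width: 85.5
pos [502.1  17.4 235.4] rpy [179.9  -0.1 -70.7] F [ 0.3 -1.  -0.2] w 85.47690510661243 t 2.6
shift frac [-0.3303, -0.5032, 0.2344] turn frac [0.0012, -0.0013, -0.0194]
```

```bash
python3 -m creep '[{"tx":-0.11,"ty":-0.165,"tz":0,"wx":0,"wy":0,"wz":-0.007},{"tx":-0.11,"ty":-0.165,"tz":0,"wx":0,"wy":0,"wz":-0.007},{"tx":-0.11,"ty":-0.165,"tz":0,"wx":0,"wy":0,"wz":-0.007},{"tx":0,"ty":0,"tz":0.1,"wx":0,"wy":0,"wz":0},{"tx":0,"ty":0,"tz":0.1,"wx":0,"wy":0,"wz":0},{"tx":0,"ty":0,"tz":0,"wx":0,"wy":0,"wz":0}]'
python3 go.py 557 89 140 -69
```

```text
time: 3.1
eef_pos: [559.3, 101.8, 199.6]
tool_rot: [3.135, -0.0, -1.217]
contact_force: [-0.3, -1.0, -1.0]
width: 85.3
pos [559.3 101.8 199.6] rpy [179.6  -0.  -69.7] F [-0.3 -1.  -1. ] w 85.33658389636489 t 3.1
shift frac [0.0748, 0.041, 0.3979] turn frac [0.0044, -0.0002, -0.0079]
```

```bash
python3 -m creep '[{"tx":0.037,"ty":0.02,"tz":0.1,"wx":0,"wy":0,"wz":-0.005},{"tx":0.03,"ty":0.02,"tz":0.1,"wx":0,"wy":0,"wz":0},{"tx":0,"ty":0,"tz":0.08,"wx":0,"wy":0,"wz":0},{"tx":0,"ty":0,"tz":0,"wx":0,"wy":0,"wz":0},{"tx":0,"ty":0,"tz":0,"wx":0,"wy":0,"wz":0}]'
python3 go.py 557 89 61 -69
python3 - <<'E'
from h import *
im=arm.capture("top")[...,::-1];cv2.imwrite("pics/t1.png",cv2.resize(im[150:270,240:380],None,fx=4,fy=4))
im=arm.capture("side")[...,::-1];cv2.imwrite("pics/s1.png",cv2.resize(im[100:250,260:420],None,fx=4,fy=4))
E
```

```text
time: 3.52
eef_pos: [556.6, 88.7, 158.0]
tool_rot: [3.134, -0.002, -1.222]
contact_force: [0.2, -0.4, 1.2]
width: 85.4
pos [556.6  88.7 158. ] rpy [179.6  -0.1 -70. ] F [ 0.2 -0.4  1.2] w 85.38440639145446 t 3.5167
shift frac [-0.002, -0.008, 0.6467] turn frac [0.0049, -0.0012, -0.0114]
```

View pics/s1.png

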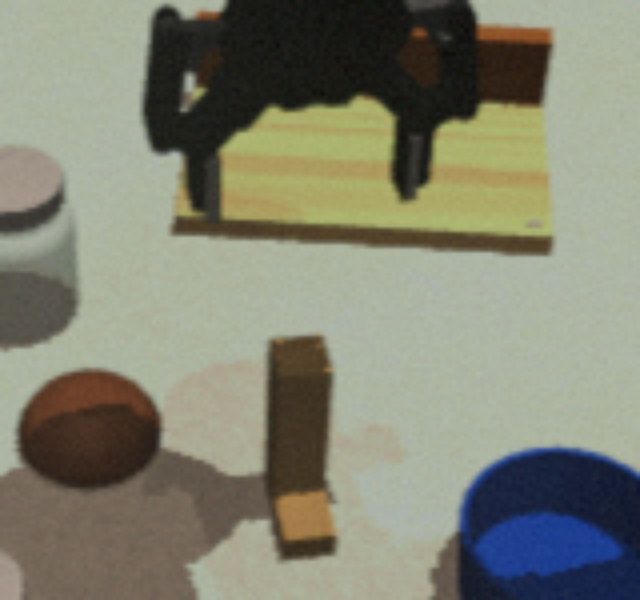

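The side view shows the open jaws (crop 210 and 400) straddling the stem top (300). The brace is still standing, so I'm going down.

```bash
python3 -m creep '[{"tx":0,"ty":-0.006,"tz":0.1,"wx":0.004,"wy":0,"wz":-0.008},{"tx":0,"ty":0,"tz":0.13,"wx":0,"wy":0,"wz":-0.003},{"tx":0,"ty":0,"tz":0.13,"wx":0,"wy":0,"wz":0},{"tx":0,"ty":0,"tz":0.11,"wx":0,"wy":0,"wz":0},{"tx":0,"ty":0,"tz":0.07,"wx":0,"wy":0,"wz":0},{"tx":0,"ty":0,"tz":0.04,"wx":0,"wy":0,"wz":0},{"tx":0,"ty":0,"tz":0,"wx":0,"wy":0,"wz":0}]'
python3 go.py 557 89 61 -69
```

```text
time: 4.2
eef_pos: [564.3, 91.1, 77.8]
tool_rot: [-3.125, -0.003, -1.207]
contact_force: [-0.5, 0.3, 0.3]
width: 85.7
pos [564.3  91.1  77.8] rpy [-179.    -0.2  -69.2] F [-0.5  0.3  0.3] w 85.72117186559723 t 4.2
shift frac [-0.0049, 0.0526, 0.1109] turn frac [-0.0106, -0.0019, -0.0017]
```

```bash
python3 -m creep '[{"tx":-0.003,"ty":0.03,"tz":0.05,"wx":-0.007,"wy":-0.001,"wz":-0.001},{"tx":0,"ty":0.02,"tz":0.04,"wx":-0.003,"wy":0,"wz":0},{"tx":0,"ty":0,"tz":0.02,"wx":0,"wy":0,"wz":0},{"tx":0,"ty":0,"tz":0,"wx":0,"wy":0,"wz":0}]'
python3 go.py 557 89 61 -69
```

```text
time: 4.53
eef_pos: [558.8, 89.3, 63.0]
tool_rot: [-3.137, -0.002, -1.205]
contact_force: [-0.4, -0.0, 0.1]
width: 85.1
pos [558.8  89.3  63. ] rpy [-179.7   -0.1  -69.1] F [-0.4 -0.   0.1] w 85.08302304359033 t 4.5333
shift frac [-0.0024, 0.0124, 0.0134] turn frac [-0.003, -0.0011, -0.0007]
```

```bash
python3 -m creep '[{"tx":-0.001,"ty":0.01,"tz":0.01,"wx":-0.003,"wy":-0.001,"wz":0},{"tx":0,"ty":0,"tz":0,"wx":0,"wy":0,"wz":0},{"tx":0,"ty":0,"tz":0,"wx":0,"wy":0,"wz":0}]'
python3 go.py 557 89 61 -69
python3 -m creep '[{"tx":0,"ty":0,"tz":0,"wx":0,"wy":0,"wz":0},{"tx":0,"ty":0,"tz":0,"wx":0,"wy":0,"wz":0},{"tx":0,"ty":0,"tz":0,"wx":0,"wy":0,"wz":0},{"tx":0,"ty":0,"tz":0,"wx":0,"wy":0,"wz":0},{"tx":0,"ty":0,"tz":0,"wx":0,"wy":0,"wz":0},{"tx":0,"ty":0,"tz":0,"wx":0,"wy":0,"wz":0},{"tx":0,"ty":0,"tz":0,"wx":0,"wy":0,"wz":0},{"tx":0,"ty":0,"tz":0,"wx":0,"wy":0,"wz":0}]' 1 80
python3 go.py 557 89 61 -69
```

```text
time: 4.78
eef_pos: [557.8, 89.0, 62.2]
tool_rot: [-3.141, -0.0, -1.205]
contact_force: [0.0, 0.3, -0.8]
width: 85.6
pos [557.8  89.   62.2] rpy [-179.9   -0.   -69.1] F [ 0.   0.3 -0.8] w 85.55861114912587 t 4.7833
shift frac [-0.0019, 0.0051, 0.0082] turn frac [-0.0006, -0.0002, -0.0007]
time: 5.45
eef_pos: [558.7, 89.0, 63.6]
tool_rot: [-3.138, -0.001, -1.205]
contact_force: [0.9, -0.6, -0.3]
width: 25.5
pos [558.7  89.   63.6] rpy [-179.8   -0.1  -69.1] F [ 0.9 -0.6 -0.3] w 25.453904938011938 t 5.45
shift frac [-0.0044, 0.0107, 0.017] turn frac [-0.002, -0.0006, -0.0006]
```

```bash
python3 -m creep '[{"tx":0,"ty":0,"tz":-0.05,"wx":0,"wy":0,"wz":0},{"tx":0,"ty":0,"tz":-0.1,"wx":0,"wy":0,"wz":0},{"tx":0,"ty":0,"tz":-0.15,"wx":0,"wy":0,"wz":0},{"tx":0,"ty":0,"tz":-0.15,"wx":0,"wy":0,"wz":0},{"tx":0,"ty":0,"tz":-0.1,"wx":0,"wy":0,"wz":0},{"tx":0,"ty":0,"tz":-0.1,"wx":0,"wy":0,"wz":0},{"tx":0,"ty":0,"tz":0,"wx":0,"wy":0,"wz":0},{"tx":0,"ty":0,"tz":0,"wx":0,"wy":0,"wz":0}]'
python3 - <<'E'
from h import *
im=arm.capture("top")[...,::-1];cv2.imwrite("pics/t2.png",im)
im=arm.capture("side")[...,::-1];cv2.imwrite("pics/s2.png",im);cv2.imwrite("pics/s2z.png",cv2.resize(im[90:290,260:420],None,fx=3,fy=3,interpolation=cv2.INTER_CUBIC))
E
python3 go.py 540 255 155 -69
```

```text
time: 6.12
eef_pos: [554.8, 88.6, 163.7]
tool_rot: [3.135, 0.002, -1.206]
contact_force: [-0.1, -0.8, -3.7]
width: 25.5
pos [554.7  88.3 163.2] rpy [179.6   0.1 -69.1] F [-0.1  0.9 -1.2] w 25.32916438279649 t 6.2167
shift frac [-1.073, -0.3049, 0.0538] turn frac [0.0044, 0.0007, -0.0012]
```

View pics/s2z.png

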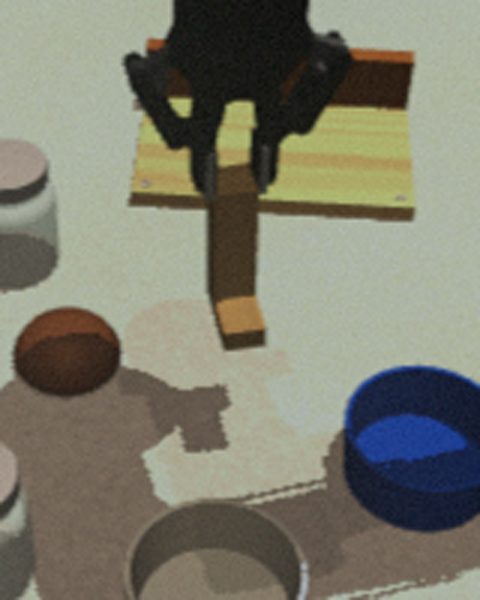

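View pics/t2.png

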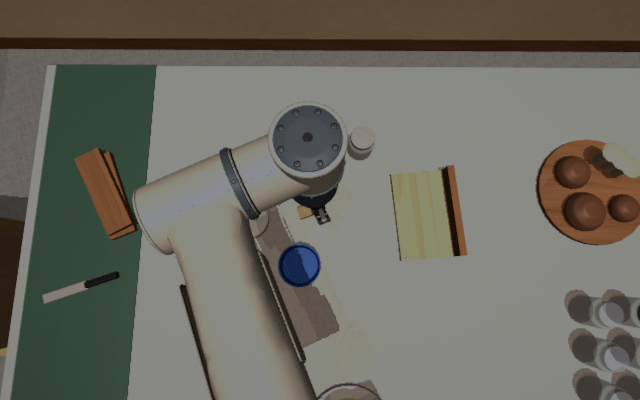

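```bash
python3 - <<'E'
from h import *
b=np.radians(20.9);X=np.array([np.cos(b),np.sin(b),0]);Y=np.array([-np.sin(b),np.cos(b),0])
st=np.array([554.7,88.3,0])
for z in(97,100,103):
  for s in(14,-14):
    p=proj("side",st+46*Y+s*X+[0,0,z]);print(z,s,(p-[260,90])*3+1,(proj("side",st+46*Y+s*X+[0,0,z+16])-[260,90])*3+1)
E
```

```text
97 14 [224.9 354.9] [225.8 337.6]
97 -14 [266.5 349.2] [268. 332.]
100 14 [225.1 351.7] [226.  334.3]
100 -14 [266.8 346. ] [268.2 328.7]
103 14 [225.2 348.5] [226.2 331. ]
103 -14 [267.  342.8] [268.5 325.4]
```

```bash
python3 -m creep '[{"tx":-0.1,"ty":-0.03,"tz":0,"wx":0.004,"wy":0,"wz":0},{"tx":-0.18,"ty":-0.05,"tz":0,"wx":0,"wy":0,"wz":0},{"tx":-0.18,"ty":-0.05,"tz":0,"wx":0,"wy":0,"wz":0},{"tx":-0.18,"ty":-0.05,"tz":0,"wx":0,"wy":0,"wz":0},{"tx":-0.15,"ty":-0.05,"tz":0,"wx":0,"wy":0,"wz":0},{"tx":-0.1,"ty":-0.03,"tz":0,"wx":0,"wy":0,"wz":0},{"tx":-0.05,"ty":-0.01,"tz":0,"wx":0,"wy":0,"wz":0},{"tx":0,"ty":0,"tz":0,"wx":0,"wy":0,"wz":0}]'
python3 go.py 540 255.5 163 -69
```

```text
time: 6.88
eef_pos: [536.2, 237.4, 151.7]
tool_rot: [3.122, -0.001, -1.21]
contact_force: [-1.3, -0.5, -2.5]
width: 25.3
pos [536.2 237.4 151.7] rpy [178.9  -0.  -69.3] F [-1.3 -0.5 -2.5] w 25.317758869204276 t 6.8833
shift frac [-0.1042, -0.0648, -0.0766] turn frac [0.0127, -0.0004, -0.0038]
```

```bash
python3 -m creep '[{"tx":-0.05,"ty":-0.03,"tz":0,"wx":0.008,"wy":0,"wz":-0.003},{"tx":-0.05,"ty":-0.03,"tz":0,"wx":0.004,"wy":0,"wz":0},{"tx":-0.01,"ty":-0.01,"tz":0,"wx":0,"wy":0,"wz":0},{"tx":0,"ty":0,"tz":0,"wx":0,"wy":0,"wz":0},{"tx":0,"ty":0,"tz":0,"wx":0,"wy":0,"wz":0}]'
python3 go.py 540 255.5 120 -69
python3 - <<'E'
from h import *
im=arm.capture("side")[...,::-1];cv2.imwrite("pics/s3.png",cv2.resize(im[140:340,240:440],None,fx=3,fy=3,interpolation=cv2.INTER_CUBIC))
E
```

```text
time: 7.3
eef_pos: [540.0, 255.1, 149.7]
tool_rot: [3.139, -0.002, -1.207]
contact_force: [0.3, 0.2, -1.5]
width: 25.3
pos [540.  255.1 149.7] rpy [179.8  -0.1 -69.2] F [ 0.3  0.2 -1.5] w 25.305633792402986 t 7.3
shift frac [-0.0028, -0.0012, 0.1982] turn frac [0.0019, -0.0013, -0.0017]
```

View pics/s3.png

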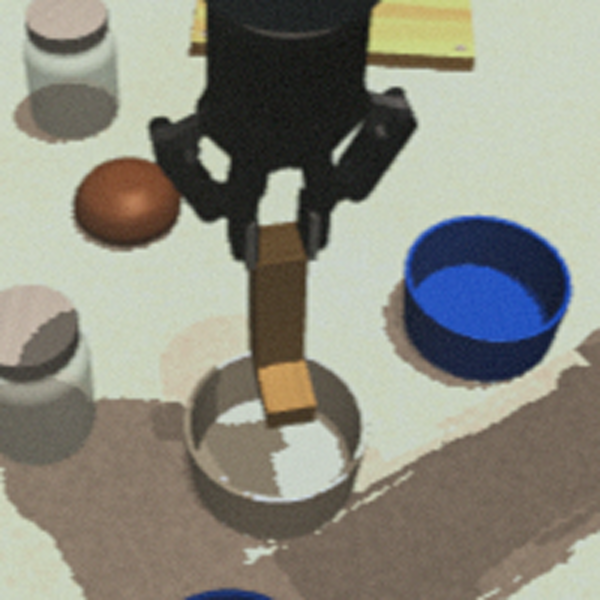

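The side view shows the foot hanging above the dish mouth, with its toe at crop (288,415) and the dish at (273,440). It is going straight down inside.

```bash
python3 -m creep '[{"tx":0,"ty":0,"tz":0.06,"wx":0.001,"wy":0,"wz":-0.001},{"tx":0,"ty":0,"tz":0.08,"wx":0,"wy":0,"wz":0},{"tx":0,"ty":0,"tz":0.08,"wx":0,"wy":0,"wz":0},{"tx":0,"ty":0,"tz":0.06,"wx":0,"wy":0,"wz":0},{"tx":0,"ty":0,"tz":0.04,"wx":0,"wy":0,"wz":0},{"tx":0,"ty":0,"tz":0,"wx":0,"wy":0,"wz":0}]'
python3 go.py 540 255.5 74 -69
```

```text
time: 7.85
eef_pos: [540.6, 252.8, 98.6]
tool_rot: [-3.141, -0.001, -1.208]
contact_force: [-0.4, 0.3, -2.3]
width: 25.7
pos [540.6 252.8  98.6] rpy [-180.    -0.1  -69.2] F [-0.4  0.3 -2.3] w 25.69566545954912 t 7.85
shift frac [-0.0184, -0.0022, 0.1641] turn frac [-0.0004, -0.0008, -0.0025]
```

```bash
python3 -m creep '[{"tx":-0.018,"ty":-0.002,"tz":0.05,"wx":0,"wy":0,"wz":-0.001},{"tx":0,"ty":0,"tz":0.05,"wx":0,"wy":0,"wz":0},{"tx":0,"ty":0,"tz":0.04,"wx":0,"wy":0,"wz":0},{"tx":0,"ty":0,"tz":0.02,"wx":0,"wy":0,"wz":0},{"tx":0,"ty":0,"tz":0,"wx":0,"wy":0,"wz":0},{"tx":0,"ty":0,"tz":0,"wx":0,"wy":0,"wz":0}]'
python3 go.py 540 255.5 74 -69
python3 - <<'E'
from h import *
im=arm.capture("side")[...,::-1];cv2.imwrite("pics/s4.png",cv2.resize(im[140:340,240:440],None,fx=3,fy=3,interpolation=cv2.INTER_CUBIC))
E
```

```text
time: 8.35
eef_pos: [540.5, 255.8, 72.6]
tool_rot: [-3.14, -0.002, -1.206]
contact_force: [0.5, 0.0, -1.7]
width: 25.2
pos [540.5 255.8  72.6] rpy [-179.9   -0.1  -69.1] F [ 0.5  0.  -1.7] w 25.21715127869683 t 8.35
shift frac [0.0005, 0.0036, -0.0091] turn frac [-0.001, -0.001, -0.0013]
```

View pics/s4.png

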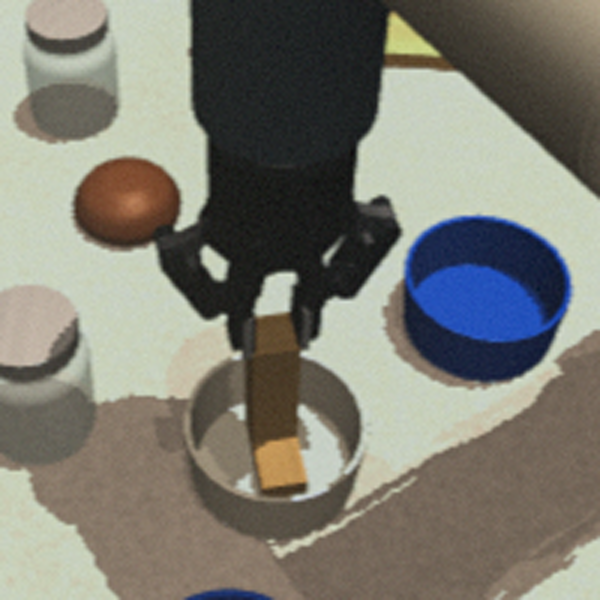

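The foot is well inside the dish, about 5 mm above its floor, with no contact force. Drawing it out.

```bash
python3 -m creep '[{"tx":0,"ty":0,"tz":-0.05,"wx":0,"wy":0,"wz":0},{"tx":0,"ty":0,"tz":-0.1,"wx":0,"wy":0,"wz":0},{"tx":0,"ty":0,"tz":-0.12,"wx":0,"wy":0,"wz":0},{"tx":0,"ty":0,"tz":-0.15,"wx":0,"wy":0,"wz":0},{"tx":0,"ty":0,"tz":-0.15,"wx":0,"wy":0,"wz":0},{"tx":0,"ty":0,"tz":-0.15,"wx":0,"wy":0,"wz":0},{"tx":0,"ty":0,"tz":-0.1,"wx":0,"wy":0,"wz":0},{"tx":0,"ty":0,"tz":0,"wx":0,"wy":0,"wz":0}]'
python3 go.py 557 -225 160 -84.9
```

```text
time: 9.07
eef_pos: [540.8, 255.2, 207.3]
tool_rot: [-3.135, -0.002, -1.207]
contact_force: [-0.2, -0.2, -0.6]
width: 25.2
pos [540.8 255.2 207.3] rpy [-179.6   -0.1  -69.1] F [-0.2 -0.2 -0.6] w 25.164556086876733 t 9.0667
shift frac [3.0292, 1.0418, 0.3143] turn frac [-0.004, -0.0006, 0.1752]
```

```bash
python3 -m creep '[{"tx":0.1,"ty":0.03,"tz":0,"wx":-0.002,"wy":0,"wz":0.02},{"tx":0.2,"ty":0.07,"tz":0,"wx":-0.002,"wy":0,"wz":0.02},{"tx":0.22,"ty":0.075,"tz":0,"wx":0,"wy":0,"wz":0.02},{"tx":0.22,"ty":0.075,"tz":0,"wx":0,"wy":0,"wz":0.02},{"tx":0.22,"ty":0.07,"tz":0,"wx":0,"wy":0,"wz":0.02},{"tx":0.22,"ty":0.05,"tz":0,"wx":0,"wy":0,"wz":0.02},{"tx":0.22,"ty":0.04,"tz":0,"wx":0,"wy":0,"wz":0.02},{"tx":0.22,"ty":0.03,"tz":0,"wx":0,"wy":0,"wz":0.02}]'
python3 go.py 555 -234 190 -84.9
```

```text
time: 9.73
eef_pos: [531.5, -3.2, 202.9]
tool_rot: [3.139, 0.001, -1.464]
contact_force: [0.8, -0.1, -0.9]
width: 25.0
pos [531.5  -3.2 202.9] rpy [179.8   0.1 -83.9] F [ 0.8 -0.1 -0.9] w 25.02196224013277 t 9.7333
shift frac [1.5469, 0.0076, 0.0839] turn frac [0.0019, 0.0009, 0.0111]
```

```bash
python3 -m creep '[{"tx":0.22,"ty":0,"tz":0,"wx":0.002,"wy":0,"wz":0.006},{"tx":0.22,"ty":0,"tz":0,"wx":0,"wy":0,"wz":0.005},{"tx":0.22,"ty":0,"tz":0,"wx":0,"wy":0,"wz":0},{"tx":0.22,"ty":0,"tz":0,"wx":0,"wy":0,"wz":0},{"tx":0.2,"ty":0,"tz":0.02,"wx":0,"wy":0,"wz":0},{"tx":0.15,"ty":0,"tz":0.02,"wx":0,"wy":0,"wz":0},{"tx":0.08,"ty":0,"tz":0,"wx":0,"wy":0,"wz":0},{"tx":0,"ty":0,"tz":0,"wx":0,"wy":0,"wz":0}]'
python3 go.py 555 -234 130 -84.9
```

```text
time: 10.4
eef_pos: [540.8, -217.9, 190.3]
tool_rot: [3.133, 0.003, -1.498]
contact_force: [-0.0, 0.5, -1.7]
width: 25.3
pos [ 540.8 -217.9  190.3] rpy [179.5   0.2 -85.8] F [-0.   0.5 -1.7] w 25.28657913919174 t 10.4
shift frac [0.1152, -0.0901, 0.401] turn frac [0.0054, 0.0018, -0.0105]
```

```bash
python3 -m creep '[{"tx":0.04,"ty":-0.05,"tz":0.05,"wx":0.005,"wy":0.001,"wz":-0.01},{"tx":0.03,"ty":-0.04,"tz":0.08,"wx":0,"wy":0,"wz":0},{"tx":0.02,"ty":0,"tz":0.1,"wx":0,"wy":0,"wz":0},{"tx":0,"ty":0,"tz":0.1,"wx":0,"wy":0,"wz":0},{"tx":0,"ty":0,"tz":0.08,"wx":0,"wy":0,"wz":0},{"tx":0,"ty":0,"tz":0.04,"wx":0,"wy":0,"wz":0},{"tx":0,"ty":0,"tz":0,"wx":0,"wy":0,"wz":0},{"tx":0,"ty":0,"tz":0,"wx":0,"wy":0,"wz":0}]'
python3 go.py 555 -234 100 -84.9
```

```text
time: 11.07
eef_pos: [555.6, -228.1, 111.2]
tool_rot: [3.136, 0.005, -1.479]
contact_force: [-0.4, -0.2, -1.6]
width: 25.2
pos [ 555.6 -228.1  111.2] rpy [179.7   0.3 -84.8] F [-0.4 -0.2 -1.6] w 25.24809705589924 t 11.0667
shift frac [0.039, 0.0073, 0.0746] turn frac [0.0035, 0.0033, 0.0015]
```

```bash
python3 -m creep '[{"tx":0.015,"ty":0.004,"tz":0.04,"wx":0.003,"wy":0.003,"wz":0.001},{"tx":0.01,"ty":0,"tz":0.03,"wx":0,"wy":0,"wz":0},{"tx":0,"ty":0,"tz":0,"wx":0,"wy":0,"wz":0},{"tx":0,"ty":0,"tz":0,"wx":0,"wy":0,"wz":0},{"tx":0,"ty":0,"tz":0,"wx":0,"wy":0,"wz":0}]'
python3 go.py 556 -240 85 -84.9
python3 - <<'E'
from h import *
im=arm.capture("side")[...,::-1];cv2.imwrite("pics/s5.png",cv2.resize(im[40:190,270:430],None,fx=4.5,fy=4,interpolation=cv2.INTER_CUBIC) if 0 else cv2.resize(im[50:180,280:420],None,fx=4.5,fy=4.5,interpolation=cv2.INTER_CUBIC))
im=arm.capture("top")[...,::-1];cv2.imwrite("pics/t5.png",cv2.resize(im[140:280,360:500],None,fx=4,fy=4,interpolation=cv2.INTER_CUBIC))
E
```

```text
time: 11.48
eef_pos: [556.9, -231.9, 101.5]
tool_rot: [-3.138, -0.001, -1.48]
contact_force: [-0.0, -0.4, -1.7]
width: 25.5
pos [ 556.9 -231.9  101.5] rpy [-179.8   -0.1  -84.8] F [-0.  -0.4 -1.7] w 25.470584864107803 t 11.4833
shift frac [0.0534, 0.0114, 0.1098] turn frac [-0.0021, -0.0009, 0.0014]
```

View pics/s5.png

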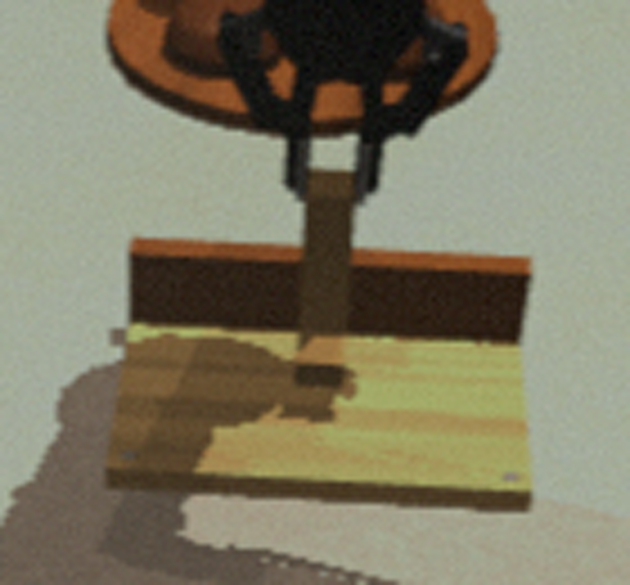

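View pics/t5.png

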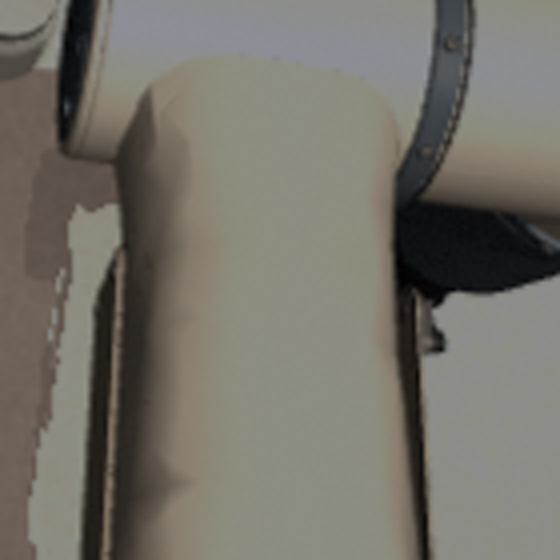

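The side view shows the brace upright, held above the board just in front of the panel and near its middle (crop x 325, panel centre 331). I'll lower it and close in carefully.

```bash
python3 -m creep '[{"tx":0.03,"ty":0.006,"tz":0.04,"wx":-0.002,"wy":-0.001,"wz":0.001},{"tx":0.03,"ty":0.003,"tz":0.04,"wx":0,"wy":0,"wz":0},{"tx":0.02,"ty":0,"tz":0.02,"wx":0,"wy":0,"wz":0},{"tx":0,"ty":0,"tz":0,"wx":0,"wy":0,"wz":0},{"tx":0,"ty":0,"tz":0,"wx":0,"wy":0,"wz":0}]'
python3 go.py 557 -259 79 -84.9
```

```text
time: 12.0
eef_pos: [557.0, -245.7, 85.4]
tool_rot: [-3.141, -0.0, -1.482]
contact_force: [0.8, 0.5, -2.6]
width: 25.2
pos [ 557.  -245.7   85.4] rpy [-179.9   -0.   -84.9] F [ 0.8  0.5 -2.6] w 25.15851450187124 t 12.0
shift frac [0.0885, 0.0079, 0.0427] turn frac [-0.0006, -0.0, 0.0001]
```

```bash
python3 -m creep '[{"tx":0.025,"ty":0.002,"tz":0.012,"wx":0,"wy":0,"wz":0},{"tx":0.02,"ty":0.002,"tz":0.01,"wx":0,"wy":0,"wz":0},{"tx":0,"ty":0,"tz":0,"wx":0,"wy":0,"wz":0},{"tx":0,"ty":0,"tz":0,"wx":0,"wy":0,"wz":0}]'
python3 go.py 557 -259 79 -84.9
python3 -m creep '[{"tx":0.015,"ty":0.002,"tz":0,"wx":0,"wy":0,"wz":0},{"tx":0.012,"ty":0,"tz":0,"wx":0,"wy":0,"wz":0},{"tx":0.01,"ty":0,"tz":0,"wx":0,"wy":0,"wz":0}]'
python3 go.py 557 -259 79 -84.9
```

```text
time: 12.33
eef_pos: [556.9, -253.4, 81.6]
tool_rot: [-3.141, -0.0, -1.482]
contact_force: [0.0, -0.2, -1.8]
width: 25.3
pos [ 556.9 -253.4   81.6] rpy [-180.    -0.   -84.9] F [ 0.  -0.2 -1.8] w 25.275204115611732 t 12.3333
shift frac [0.0369, 0.0029, 0.0172] turn frac [-0.0004, -0.0, -0.0001]
time: 12.58
eef_pos: [557.3, -258.8, 81.9]
tool_rot: [-3.141, 0.0, -1.481]
contact_force: [-0.7, 3.4, 0.6]
width: 25.0
pos [ 557.3 -258.8   81.9] rpy [-179.9    0.   -84.9] F [-0.7  3.4  0.6] w 25.025719528539028 t 12.5833
shift frac [0.0012, 0.002, 0.0192] turn frac [-0.0007, 0.0003, 0.0002]
```

```bash
python3 -m creep '[{"tx":0.003,"ty":0,"tz":0.012,"wx":0,"wy":0,"wz":0},{"tx":0.003,"ty":0,"tz":0.012,"wx":0,"wy":0,"wz":0}]'
python3 -m creep '[{"tx":0.005,"ty":0,"tz":0.012,"wx":0,"wy":0,"wz":0},{"tx":0.005,"ty":0,"tz":0.012,"wx":0,"wy":0,"wz":0}]'
python3 go.py 557 -259 79 -84.9
python3 -m creep '[{"tx":0.01,"ty":0,"tz":0.015,"wx":0,"wy":0,"wz":0},{"tx":0.01,"ty":0,"tz":0.015,"wx":0,"wy":0,"wz":0}]'
python3 go.py 557 -259 79 -84.9
```

```text
time: 12.75
eef_pos: [557.7, -258.7, 78.8]
tool_rot: [-3.139, 0.002, -1.481]
contact_force: [-0.6, 3.5, 0.5]
width: 25.0
time: 12.92
eef_pos: [557.9, -259.0, 78.6]
tool_rot: [-3.138, 0.003, -1.48]
contact_force: [-5.4, 8.5, 12.4]
width: 25.5
pos [ 557.9 -259.    78.6] rpy [-179.8    0.1  -84.8] F [-5.4  8.5 12.4] w 25.450007552675654 t 12.9167
shift frac [-0.0008, 0.0061, -0.003] turn frac [-0.0025, 0.0016, 0.0011]
time: 13.08
eef_pos: [557.9, -259.1, 78.5]
tool_rot: [-3.136, 0.005, -1.478]
contact_force: [-6.3, 11.0, 14.6]
width: 25.2
pos [ 557.9 -259.1   78.5] rpy [-179.7    0.3  -84.7] F [-6.3 11.  14.6] w 25.193219537702866 t 13.0833
shift frac [-0.0013, 0.0058, -0.0031] turn frac [-0.0036, 0.0032, 0.0025]
```

```bash
python3 -m creep '[{"tx":0.02,"ty":0.006,"tz":0.02,"wx":-0.004,"wy":0.003,"wz":0.002},{"tx":0.025,"ty":0.004,"tz":0.02,"wx":-0.003,"wy":0.003,"wz":0.001}]'
python3 go.py 557 -259 79 -84.9
python3 -m creep '[{"tx":0.03,"ty":0.004,"tz":0.025,"wx":-0.003,"wy":0.003,"wz":0.001},{"tx":0.03,"ty":0.004,"tz":0.025,"wx":-0.003,"wy":0.003,"wz":0.001}]'
python3 go.py 557 -259 79 -84.9
python3 - <<'E'
from h import *
im=arm.capture("side")[...,::-1];cv2.imwrite("pics/s6.png",cv2.resize(im[50:180,280:420],None,fx=4.5,fy=4.5,interpolation=cv2.INTER_CUBIC))
cv2.imwrite("pics/s6f.png",im)
E
```

```text
time: 13.25
eef_pos: [558.1, -261.0, 78.8]
tool_rot: [-3.141, 0.0, -1.48]
contact_force: [-6.3, 19.9, 22.1]
width: 25.3
pos [ 558.1 -261.    78.8] rpy [-180.     0.   -84.8] F [-6.3 19.9 22.1] w 25.327049250782434 t 13.25
shift frac [-0.0137, 0.006, -0.0012] turn frac [-0.0004, 0.0002, 0.0009]
time: 13.42
eef_pos: [558.5, -262.1, 78.9]
tool_rot: [3.139, -0.001, -1.481]
contact_force: [-1.2, 10.2, 13.8]
width: 25.4
pos [ 558.5 -262.1   78.9] rpy [179.8  -0.  -84.8] F [-1.2 10.2 13.8] w 25.384765684845814 t 13.4167
shift frac [-0.0215, 0.0079, -0.0006] turn frac [0.0017, -0.0004, 0.0007]
```

View pics/s6.png

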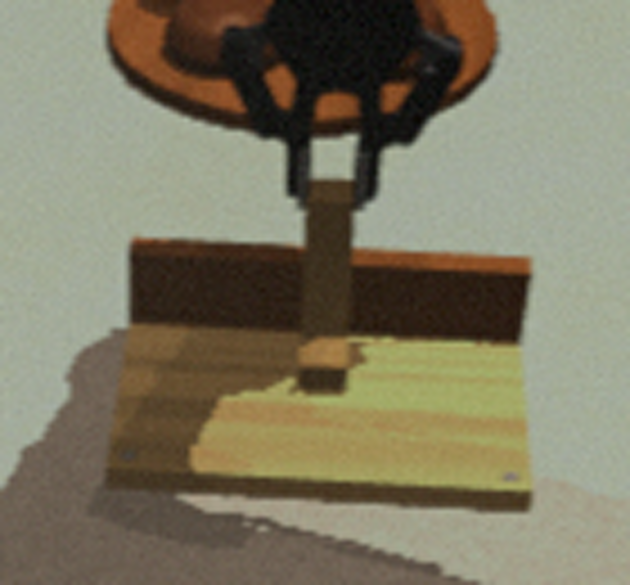

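View pics/s6f.png

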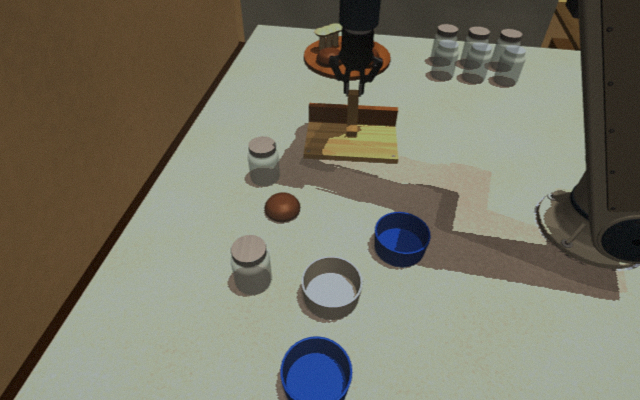

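The force dropped while the TCP crept 3 mm towards the panel, so the brace may be tilting in the grip. I'll check that before pushing harder.

```bash
python3 - <<'E'
from h import *
im=cv2.imread("pics/s6f.png")[85:145,330:375]
im=np.clip(im.astype(float)*1.8,0,255).astype(np.uint8)
cv2.imwrite("pics/z6.png",cv2.resize(im,None,fx=10,fy=10,interpolation=cv2.INTER_CUBIC))
b=np.radians(5.1);X=np.array([np.cos(b),np.sin(b),0]);Y=np.array([-np.sin(b),np.cos(b),0])
c=np.array([558.3,-273,15])
for k,y,z in(("topfront",28,105),("topback",0,105),("inner",28,16),("toetop",60,16),("toebot",60,0)):
  for s in(14,-14):
    for t in(0,3):
      th=np.radians(t) # lean toward panel about heel
      yy=y*np.cos(th)-z*np.sin(th);zz=y*np.sin(th)+z*np.cos(th)
      print(k,s,t,(proj("side",c+X*s+Y*yy+[0,0,zz])-[330,85])*10+4.5)
E
```

```text
topfront 14 0 [193.5 105.6]
topfront 14 3 [194.4  89.6]
topfront -14 0 [303.6 111.2]
topfront -14 3 [304.3  95.1]
topback 14 0 [196.6  48.3]
topback 14 3 [197.2  37.8]
topback -14 0 [304.8  53.7]
topback -14 3 [305.   43.1]
inner 14 0 [173.7 396.1]
inner 14 3 [174.1 389.8]
inner -14 0 [277.8 401.7]
inner -14 3 [278.3 395.4]
toetop 14 0 [169.7 466.3]
toetop 14 3 [170.5 454.5]
toetop -14 0 [276.  472.1]
toetop -14 3 [276.9 460.3]
toebot 14 0 [166.3 515.5]
toebot 14 3 [167.  505.7]
toebot -14 0 [271.6 521.3]
toebot -14 3 [272.4 511.6]
```

View pics/z6.png

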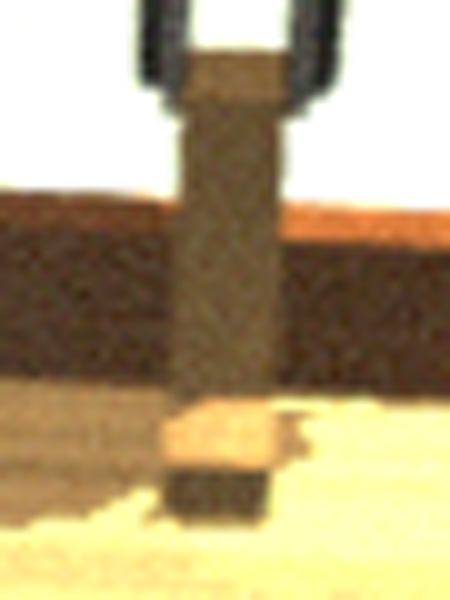

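```bash
python3 go.py 558 -259 79 -84.9
python3 -m creep '[{"tx":-0.01,"ty":0.004,"tz":0.03,"wx":0.001,"wy":0,"wz":0},{"tx":-0.01,"ty":0.002,"tz":0.03,"wx":0,"wy":0,"wz":0}]'
python3 go.py 558 -259 79 -84.9
python3 - <<'E'
from h import *
print(arm.get_obs()['wrist_torque'])
im=arm.capture("side")[...,::-1];cv2.imwrite("pics/s7f.png",im);im=im[85:145,330:375]
im=np.clip(im.astype(float)*1.8,0,255).astype(np.uint8)
cv2.imwrite("pics/z7.png",cv2.resize(im,None,fx=10,fy=10,interpolation=cv2.INTER_CUBIC))
E
```

```text
pos [ 559.  -262.7   78.9] rpy [179.9  -0.1 -84.8] F [-6.1 17.8 22.9] w 25.458639561631813 t 13.4667
shift frac [-0.025, 0.0041, -0.0009] turn frac [0.0014, -0.0011, 0.0007]
time: 13.63
eef_pos: [558.9, -260.0, 78.6]
tool_rot: [-3.137, -0.007, -1.477]
contact_force: [-6.8, 2.0, 20.6]
width: 25.4
pos [ 558.9 -260.    78.6] rpy [-179.7   -0.4  -84.6] F [-6.8  2.  20.6] w 25.402595797466915 t 13.6333
shift frac [-0.0073, 0.0052, -0.003] turn frac [-0.0029, -0.0044, 0.003]
[ 1.4  3.5 -0. ]
```

View pics/z7.png

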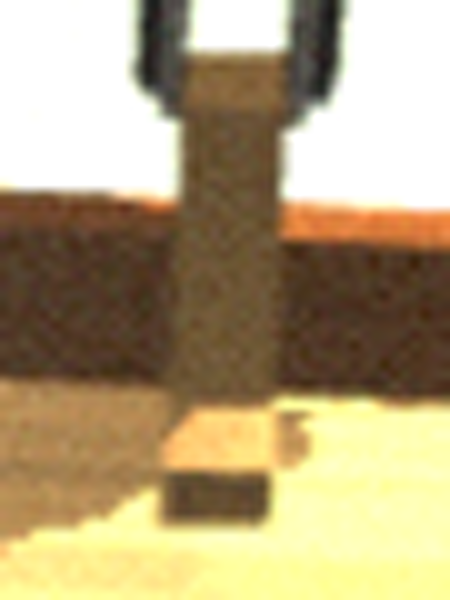

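The brace had leaned towards the panel, and it stands upright again after that 3 mm retreat. I'll raise the grip and push with more weight downwards than sideways, because the grip sits above the panel's top edge.

```bash
python3 -m creep '[{"tx":0.003,"ty":0.006,"tz":0.025,"wx":-0.002,"wy":-0.003,"wz":0.002},{"tx":0.005,"ty":0.004,"tz":0.03,"wx":-0.001,"wy":0,"wz":0.001},{"tx":0.005,"ty":0.004,"tz":0.035,"wx":0,"wy":0,"wz":0}]' 1 120
python3 go.py 558 -259 79 -84.9
python3 -m creep '[{"tx":0.008,"ty":0.004,"tz":0.04,"wx":0,"wy":0,"wz":0},{"tx":0.01,"ty":0.004,"tz":0.04,"wx":0,"wy":0,"wz":0}]'
python3 go.py 558 -259 79 -84.9
```

```text
time: 13.93
eef_pos: [559.4, -260.6, 78.6]
tool_rot: [-3.13, -0.006, -1.479]
contact_force: [-11.7, 15.3, 32.1]
width: 24.4
pos [ 559.4 -260.6   78.6] rpy [-179.4   -0.4  -84.7] F [-11.7  15.3  32.1] w 24.421209873251527 t 13.9333
shift frac [-0.0116, 0.0086, -0.0029] turn frac [-0.0072, -0.004, 0.0018]
time: 14.1
eef_pos: [559.6, -260.7, 78.6]
tool_rot: [-3.123, -0.007, -1.476]
contact_force: [-11.5, 18.2, 32.4]
width: 24.2
pos [ 559.6 -260.7   78.6] rpy [-178.9   -0.4  -84.6] F [-11.5  18.2  32.4] w 24.191641329347778 t 14.1
shift frac [-0.0123, 0.0093, -0.0031] turn frac [-0.0121, -0.0046, 0.0035]
```

```bash
python3 -m creep '[{"tx":0.007,"ty":0.015,"tz":0.03,"wx":-0.01,"wy":-0.002,"wz":0.003},{"tx":0.007,"ty":0.012,"tz":0.03,"wx":-0.01,"wy":-0.002,"wz":0.001}]'
python3 go.py 558 -259 79 -84.9
python3 -m creep '[{"tx":0.008,"ty":0.01,"tz":0.03,"wx":-0.008,"wy":-0.001,"wz":0.001},{"tx":0.008,"ty":0.01,"tz":0.03,"wx":-0.006,"wy":-0.001,"wz":0.001}]'
python3 go.py 558 -259 79 -84.9
python3 - <<'E'
from h import *
im=arm.capture("side")[...,::-1];cv2.imwrite("pics/s8f.png",im);im=im[85:145,330:375]
im=np.clip(im.astype(float)*1.8,0,255).astype(np.uint8)
cv2.imwrite("pics/z8.png",cv2.resize(im,None,fx=10,fy=10,interpolation=cv2.INTER_CUBIC))
E
```

```text
time: 14.27
eef_pos: [559.1, -260.7, 78.7]
tool_rot: [-3.141, -0.002, -1.481]
contact_force: [-5.3, 11.6, 18.8]
width: 24.0
pos [ 559.1 -260.7   78.7] rpy [-180.    -0.1  -84.8] F [-5.3 11.6 18.8] w 24.047342601738706 t 14.2667
shift frac [-0.0121, 0.0064, -0.0019] turn frac [-0.0001, -0.0014, 0.0007]
time: 14.43
eef_pos: [559.5, -260.7, 78.7]
tool_rot: [3.13, 0.001, -1.482]
contact_force: [-6.7, 12.3, 21.6]
width: 24.1
pos [ 559.5 -260.7   78.7] rpy [179.3   0.  -84.9] F [-6.7 12.3 21.6] w 24.108052654408237 t 14.4333
shift frac [-0.0123, 0.009, -0.0017] turn frac [0.0073, 0.0004, -0.0001]
```

View pics/z8.png

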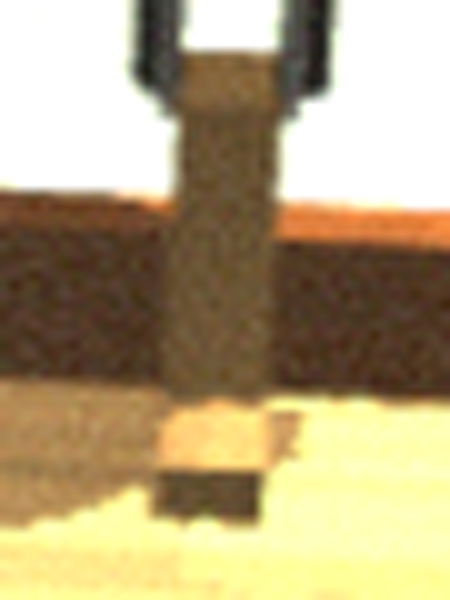

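```bash
python3 -m creep '[{"tx":0.008,"ty":0.008,"tz":0.03,"wx":0.005,"wy":0,"wz":0},{"tx":0.009,"ty":0.008,"tz":0.035,"wx":0.001,"wy":0,"wz":0}]'
python3 go.py 558 -259 79 -84.9
python3 -m creep '[{"tx":0.01,"ty":0.008,"tz":0.04,"wx":-0.002,"wy":0,"wz":0}]'
python3 - <<'E'
from h import *
for i in range(8):
    im=arm.capture("side")[...,::-1];o=arm.get_obs();print(o['time'],o['contact_force'],o['eef_pos'],np.degrees(o['tool_rot']))
E
python3 go.py 558 -259 79 -84.9
```

```text
time: 14.65
eef_pos: [560.1, -260.7, 78.7]
tool_rot: [-3.134, -0.0, -1.479]
contact_force: [-9.9, 16.6, 29.7]
width: 24.2
pos [ 560.1 -260.7   78.7] rpy [-179.6   -0.   -84.7] F [-9.9 16.6 29.7] w 24.213414813838558 t 14.65
shift frac [-0.0125, 0.0127, -0.0024] turn frac [-0.0046, -0.0001, 0.0017]
time: 14.73
eef_pos: [560.1, -260.8, 78.7]
tool_rot: [-3.132, -0.001, -1.478]
contact_force: [-11.2, 18.4, 34.4]
width: 24.1
14.7833 [-9.5 16.2 31.2] [ 560.1 -260.7   78.7] [-179.5   -0.   -84.7]
14.8333 [-9.7 17.  30. ] [ 560.1 -260.7   78.7] [-179.5   -0.   -84.7]
14.8833 [-9.8 15.9 30.1] [ 560.1 -260.7   78.7] [-179.5   -0.   -84.7]
14.9333 [-10.   16.5  30.1] [ 560.1 -260.7   78.6] [-179.5   -0.   -84.7]
14.9833 [-9.1 17.1 30.7] [ 560.1 -260.7   78.7] [-179.5   -0.   -84.7]
15.0333 [-9.7 16.5 29.7] [ 560.1 -260.7   78.7] [-179.5   -0.   -84.7]
15.0833 [-8.8 16.  30.1] [ 560.1 -260.7   78.7] [-179.5   -0.   -84.7]
15.1333 [-9.8 16.5 29.7] [ 560.1 -260.7   78.7] [-179.5   -0.   -84.7]
pos [ 560.1 -260.7   78.7] rpy [-179.5   -0.   -84.7] F [-9.8 16.5 29.7] w 23.919109086687836 t 15.1333
shift frac [-0.0127, 0.0128, -0.0025] turn frac [-0.0058, -0.0004, 0.0027]
```

```bash
python3 -m creep '[{"tx":0.01,"ty":0.025,"tz":0.038,"wx":-0.005,"wy":0,"wz":0.001}]'
python3 -m creep '[{"tx":0.011,"ty":0.022,"tz":0.04,"wx":-0.003,"wy":0,"wz":0.001}]'
python3 - <<'E'
from h import *
for i in range(4):
    im=arm.capture("side")[...,::-1];o=arm.get_obs();print(o['time'],o['contact_force'],o['eef_pos'],np.degrees(o['tool_rot']))
cv2.imwrite("pics/s9f.png",im);im=im[85:145,330:375]
im=np.clip(im.astype(float)*1.8,0,255).astype(np.uint8)
cv2.imwrite("pics/z9.png",cv2.resize(im,None,fx=10,fy=10,interpolation=cv2.INTER_CUBIC))
b=np.radians(5.1);X=np.array([np.cos(b),np.sin(b),0]);Y=np.array([-np.sin(b),np.cos(b),0])
c=np.array([560.,-272.8,15])
for k,y,z in(("topfront",28,105),("topback",0,105),("inner",28,16),("toetop",60,16),("toebot",60,0)):
  for s in(14,-14): print(k,s,(proj("side",c+X*s+Y*y+[0,0,z])-[330,85])*10+4.5)
E
```

```text
time: 15.22
eef_pos: [559.7, -260.8, 78.7]
tool_rot: [-3.131, -0.002, -1.477]
contact_force: [0.6, 13.5, 21.5]
width: 24.3
time: 15.3
eef_pos: [559.9, -261.1, 78.7]
tool_rot: [-3.127, -0.003, -1.477]
contact_force: [-4.8, 17.7, 28.5]
width: 24.2
15.35 [-4.6 14.9 26. ] [ 559.8 -261.1   78.8] [-179.1   -0.2  -84.6]
15.4 [-3.5 16.1 26.5] [ 559.8 -261.1   78.7] [-179.1   -0.2  -84.6]
15.45 [-4.1 15.8 27.1] [ 559.8 -261.1   78.7] [-179.2   -0.2  -84.6]
15.5 [-3.8 15.3 26.9] [ 559.8 -261.2   78.7] [-179.2   -0.1  -84.6]
topfront 14 [186.8 105.4]
topfront -14 [296.9 111. ]
topback 14 [190.   48.1]
topback -14 [298.2  53.5]
inner 14 [167.3 395.9]
inner -14 [271.5 401.5]
toetop 14 [163.2 466. ]
toetop -14 [269.5 471.9]
toebot 14 [159.9 515.2]
toebot -14 [265.1 521.1]
```

View pics/z9.png

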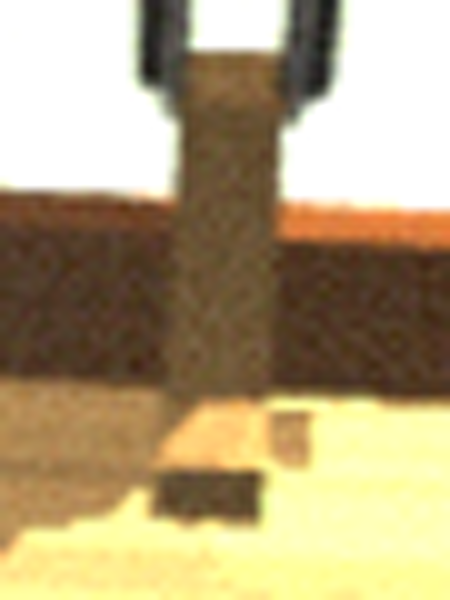

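View pics/s9f.png

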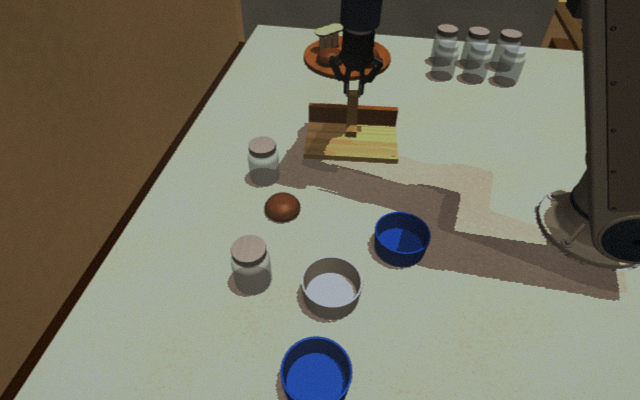

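```bash
python3 -m creep '[{"tx":0.009,"ty":0.015,"tz":0.035,"wx":-0.01,"wy":-0.001,"wz":0.002}]'
python3 -m creep '[{"tx":0.01,"ty":0.014,"tz":0.04,"wx":-0.004,"wy":0,"wz":0.001}]'
python3 - <<'E'
from h import *
A=[]
for i in range(6):
    im=arm.capture("side")[...,::-1];A.append(im.astype(float));o=arm.get_obs();print(o['time'],o['contact_force'],o['eef_pos'],np.degrees(o['tool_rot']))
m=np.mean(A,0);np.save("m.npy",m)
print("col profile stem top", m[85:105,351:357].mean(1)[:,[1,2]].round().tolist())
print("foot", m[120:142,349:355].mean(1)[:,[1,2]].round().tolist())
im=np.clip(m[85:145,330:375]*1.8,0,255).astype(np.uint8)
cv2.imwrite("pics/z10.png",cv2.resize(im,None,fx=10,fy=10,interpolation=cv2.INTER_CUBIC))
E
```

```text
time: 15.58
eef_pos: [559.8, -261.1, 78.8]
tool_rot: [-3.136, -0.002, -1.479]
contact_force: [-6.0, 12.8, 22.1]
width: 24.1
time: 15.67
eef_pos: [559.9, -261.3, 78.7]
tool_rot: [-3.136, -0.002, -1.479]
contact_force: [-8.5, 17.6, 32.3]
width: 23.9
15.7167 [-8.5 15.5 29. ] [ 559.9 -261.2   78.7] [-179.6   -0.1  -84.7]
15.7667 [-7.  16.7 28.4] [ 559.8 -261.2   78.7] [-179.6   -0.1  -84.7]
15.8167 [-8.4 15.3 28.7] [ 559.9 -261.2   78.7] [-179.6   -0.1  -84.7]
15.8667 [-8.3 15.8 27.9] [ 559.8 -261.2   78.7] [-179.6   -0.1  -84.7]
15.9167 [-7.7 16.2 28.1] [ 559.9 -261.2   78.7] [-179.6   -0.1  -84.7]
15.9667 [-7.7 15.3 28.2] [ 559.9 -261.2   78.7] [-179.6   -0.1  -84.7]
col profile stem top [[169.0, 162.0], [171.0, 163.0], [171.0, 163.0], [172.0, 164.0], [162.0, 155.0], [70.0, 83.0], [54.0, 72.0], [56.0, 74.0], [57.0, 75.0], [57.0, 74.0], [49.0, 64.0], [45.0, 57.0], [44.0, 56.0], [44.0, 57.0], [46.0, 57.0], [45.0, 57.0], [45.0, 57.0], [44.0, 57.0], [45.0, 58.0], [46.0, 58.0]]
foot [[48.0, 62.0], [49.0, 61.0], [48.0, 62.0], [48.0, 61.0], [56.0, 73.0], [92.0, 122.0], [117.0, 155.0], [118.0, 156.0], [118.0, 156.0], [118.0, 156.0], [118.0, 156.0], [104.0, 137.0], [50.0, 64.0], [43.0, 54.0], [44.0, 55.0], [44.0, 56.0], [52.0, 67.0], [99.0, 114.0], [167.0, 163.0], [166.0, 164.0], [146.0, 163.0], [140.0, 163.0]]
```

View pics/z10.png

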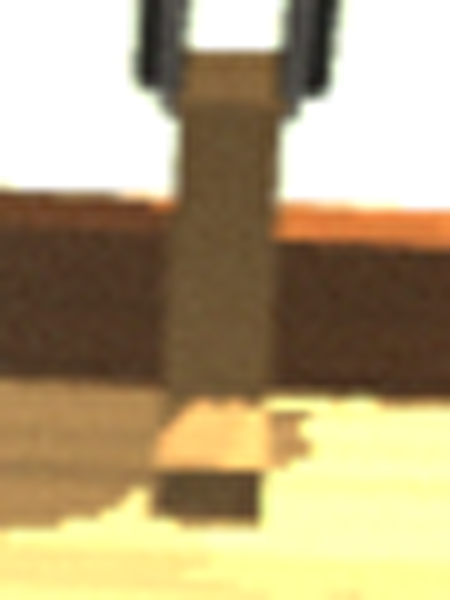

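The sub-pixel edges and the 2 mm creep of the TCP suggest a lean of about 2° towards the panel. I'll compare this with the earlier frames.

```bash
cat > lean.py <<'E'
from h import *
from scipy.optimize import least_squares
def edges(m):
    g=lambda r0,r1,c0,c1:m[r0:r1,c0:c1].mean(1)
    p=g(80,140,350,356)[:,2] if 0 else m[80:140,350:356,:].mean((1,2))
    def cross(a,b):
        q=p[a-80:b-80];i=np.argmax(np.abs(np.diff(q)));  # steepest step
        lo=max(i-1,0);hi=min(i+2,len(q)-1);f=(q[lo:hi+1]-q[hi])/(q[lo]-q[hi]);return a+lo-.5+f.sum()
    return np.array([cross(86,92),cross(92,99),cross(121,128),cross(128,134),cross(134,139)])
Y=[0,28,28,60,60];Z=[105,105,16,16,0]
def model(v,x=560.,yh=-273.):
    dy,dz,th=v;b=np.radians(5.1);Yv=np.array([-np.sin(b),np.cos(b),0]);c=np.array([x,yh,15])
    o=[]
    for y,z in zip(Y,Z):
        o.append(proj("side",c+Yv*(y*np.cos(th)-z*np.sin(th)+dy)+[0,0,y*np.sin(th)+z*np.cos(th)+dz])[1])
    return np.array(o)
def lean(m):
    e=edges(m);r=least_squares(lambda v:model(v)-e,[0,0,0],x_scale=[1,1,.01]);return e,r.x[:2],np.degrees(r.x[2]),r.fun
if __name__=="__main__":
    np.set_printoptions(precision=2,suppress=True)
    for f in("s6f","s7f","s8f","s9f"):
        print(f,*lean(cv2.imread(f"pics/{f}.png").astype(float)))
    print("now",*lean(np.load("m.npy")))
    c=cv2.imread("pics/s5.png") # air
E
python3 lean.py
```

```text
s6f [ 89.3   94.24 124.57 131.12 137.11] [16.45  7.6 ] 3.350779549135645 [-0.19  0.09  0.3   0.29 -0.5 ]
s7f [ 89.71  95.41 125.23 131.66 137.12] [9.89 3.13] 1.9056179403344196 [ 0.12 -0.14 -0.09  0.24 -0.14]
s8f [ 89.57  95.26 125.04 131.49 136.78] [6.87 1.73] 1.9051910578283513 [ 0.13 -0.13 -0.12  0.17 -0.05]
s9f [ 89.55  94.93 124.79 131.42 136.83] [8.71 3.04] 2.1622304623215114 [-0.02 -0.01  0.07  0.14 -0.18]
now [ 89.55  94.73 124.78 131.43 137.07] [12.77  5.25] 2.5898407963349617 [-0.11  0.05  0.18  0.19 -0.31]
```

```bash
cat > chk.py <<'E'
from lean import *
import sys
np.set_printoptions(precision=2,suppress=True)
A=[]
for i in range(4):
    A.append(arm.capture("side")[...,::-1].astype(float))
o=arm.get_obs();print(o['time'],o['contact_force'],o['wrist_torque'],o['eef_pos'],np.degrees(o['tool_rot']))
m=np.mean(A,0);np.save("m.npy",m);print(*lean(m)[::2])
E
python3 -m creep '[{"tx":-0.005,"ty":0.014,"tz":0.035,"wx":-0.006,"wy":0.01,"wz":0.001}]'
python3 chk.py
python3 -m creep '[{"tx":-0.003,"ty":0.014,"tz":0.035,"wx":-0.004,"wy":0.01,"wz":0.001}]'
python3 chk.py
```

```text
time: 16.05
eef_pos: [560.0, -261.0, 78.8]
tool_rot: [-3.137, -0.021, -1.48]
contact_force: [-2.9, 3.8, 15.2]
width: 23.9
16.25 [-4.51  6.33 20.54] [ 2.47  1.59 -0.03] [ 560.15 -261.38   78.74] [-179.78   -1.28  -84.72]
[ 89.69  95.35 125.25 131.55 137.08] 2.3475284809114054
time: 16.33
eef_pos: [560.4, -262.1, 78.7]
tool_rot: [-3.137, -0.041, -1.48]
contact_force: [-6.1, 8.0, 22.3]
width: 24.3
16.5333 [-5.72  7.12 21.99] [ 2.94  1.95 -0.06] [ 560.3  -261.6    78.74] [-179.76   -2.38  -84.72]
[ 89.77  95.19 125.49 131.54 137.1 ] 3.735781872071191
```

The lean estimate is noisy. To settle the brace surely flat, I'll loosen the grip to 20 N without letting go, so it can pivot in the pads under a light downward push. Then I'll straighten the tool, press lightly against the panel, clamp hard and load up with mostly downward force.

```bash
python3 -m creep '[{"tx":0,"ty":0.006,"tz":0.01,"wx":-0.001,"wy":-0.01,"wz":0}]' 1 20
python3 -m creep '[{"tx":-0.004,"ty":0.006,"tz":0.01,"wx":-0.001,"wy":-0.01,"wz":0},{"tx":-0.004,"ty":0.005,"tz":0.01,"wx":-0.001,"wy":-0.006,"wz":0}]'
python3 go.py 559 -259 78.7 -84.9; python3 chk.py
```

```text
time: 16.62
eef_pos: [560.0, -260.5, 79.0]
tool_rot: [-3.136, -0.026, -1.477]
contact_force: [0.1, 3.6, -4.0]
width: 24.2
time: 16.78
eef_pos: [560.0, -259.7, 78.7]
tool_rot: [-3.135, -0.002, -1.476]
contact_force: [-1.3, 2.6, 8.3]
width: 24.4
pos [ 560.  -259.7   78.7] rpy [-179.6   -0.1  -84.6] F [-1.3  2.6  8.3] w 24.414881758059536 t 16.7833
shift frac [-0.0053, 0.0063, 0.0003] turn frac [-0.0044, -0.001, 0.0038]
16.9833 [-0.69  2.62  8.7 ] [ 1.34  0.52 -0.12] [ 560.02 -259.79   78.77] [-179.61   -0.11  -84.59]
[ 89.71  95.33 125.18 131.61 136.82] 2.2001471544805087
```

```bash
python3 -m creep '[{"tx":-0.004,"ty":0.005,"tz":0.012,"wx":-0.003,"wy":0,"wz":0.003},{"tx":-0.002,"ty":0.003,"tz":0.012,"wx":-0.002,"wy":0,"wz":0.001},{"tx":0,"ty":0.003,"tz":0.012,"wx":-0.001,"wy":0,"wz":0},{"tx":0.001,"ty":0.003,"tz":0.012,"wx":-0.001,"wy":0,"wz":0}]'
python3 go.py 559 -259 78.7 -84.9; python3 chk.py
```

```text
time: 17.32
eef_pos: [560.2, -260.2, 78.8]
tool_rot: [-3.139, -0.005, -1.483]
contact_force: [-3.4, 7.8, 10.9]
width: 24.0
pos [ 560.2 -260.2   78.8] rpy [-179.8   -0.3  -85. ] F [-3.4  7.8 10.9] w 24.01961905183533 t 17.3167
shift frac [-0.0088, 0.0074, 0.0004] turn frac [-0.0019, -0.0033, -0.0006]
17.5167 [-3.68  5.99 11.77] [ 2.43  1.31 -0.2 ] [ 560.24 -260.19   78.76] [-179.83   -0.3   -84.95]
[ 89.66  95.4  125.16 131.55 136.81] 1.9404949579729558
```

```bash
python3 -m creep '[{"tx":-0.002,"ty":0.005,"tz":0.012,"wx":-0.002,"wy":-0.001,"wz":0},{"tx":-0.002,"ty":0.005,"tz":0.014,"wx":-0.001,"wy":0,"wz":0},{"tx":-0.001,"ty":0.005,"tz":0.016,"wx":-0.001,"wy":0,"wz":0}]' 1 120
python3 chk.py
python3 -m creep '[{"tx":0.002,"ty":0.012,"tz":0.03,"wx":-0.004,"wy":0.001,"wz":0},{"tx":0.003,"ty":0.012,"tz":0.038,"wx":-0.004,"wy":0.001,"wz":0}]'
python3 go.py 559 -259 78.7 -84.9;python3 chk.py
```

```text
time: 17.77
eef_pos: [560.3, -260.2, 78.7]
tool_rot: [-3.138, -0.007, -1.482]
contact_force: [-4.2, 7.8, 15.6]
width: 24.2
17.9667 [-2.68  6.96 13.19] [ 2.39  1.38 -0.16] [ 560.22 -260.18   78.74] [-179.79   -0.38  -84.9 ]
[ 89.68  95.29 125.15 131.56 136.81] 2.237517205382365
time: 18.13
eef_pos: [560.4, -260.7, 78.6]
tool_rot: [-3.139, -0.013, -1.48]
contact_force: [-9.0, 18.1, 37.1]
width: 24.1
pos [ 560.4 -260.7   78.6] rpy [-179.9   -0.7  -84.8] F [-9.  18.1 37.1] w 24.106344597900385 t 18.1333
shift frac [-0.012, 0.0081, -0.0009] turn frac [-0.0015, -0.0081, 0.0008]
18.3333 [-8.68 14.66 29.38] [ 5.04  2.88 -0.27] [ 560.34 -260.6    78.58] [-179.86   -0.73  -84.81]
[ 89.66  95.26 125.16 131.55 136.83] 2.3787140993507476
```

```bash
python3 - <<'E'
from h import *
m=np.load("m.npy").astype(np.uint8);cv2.imwrite("pics/s11.png",m)
cv2.imwrite("pics/z11.png",cv2.resize(np.clip(m[50:180,280:420]*1.4,0,255).astype(np.uint8),None,fx=4.5,fy=4.5,interpolation=cv2.INTER_CUBIC))
a=cv2.imread("pics/side0.png");
for k,(x,y,w,h) in dict(dish=(298,255,68,64),jara=(225,232,50,62),jarb=(244,134,40,54),mush=(262,188,40,36)).items():
    t=cv2.cvtColor(a[y:y+h,x:x+w],6);r=cv2.matchTemplate(cv2.cvtColor(m[y-6:y+h+6,x-6:x+w+6],6),t,5);_,v,_,p=cv2.minMaxLoc(r);print(k,p[0]-6,p[1]-6,round(v,3))
E
python3 chk.py
```

```text
dish 0 0 0.998
jara 0 0 0.998
jarb 0 0 0.89
mush 0 0 0.987
18.5333 [-8.31 14.62 29.75] [ 5.1   2.83 -0.3 ] [ 560.37 -260.57   78.61] [-179.85   -0.73  -84.81]
[ 89.67  95.29 125.15 131.57 136.85] 2.2374030515720094
```

View pics/z11.png

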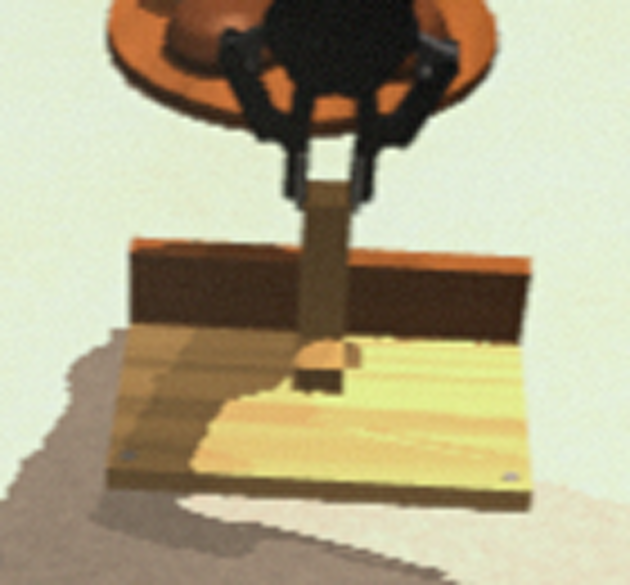

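The picture shows the brace upright at the panel's middle (crop 325,290) with its foot on the board and pointing outward. The push is steady at about 15 N into the panel and 30 N down, and the dish, jars and mushroom haven't moved. Handing the job in.

```bash
python3 -c "
from bench import arm
print(arm.close_job()); o=arm.get_obs(); print(o['time'],o['contact_force'],o['eef_pos'])"
```

```text
the job is handed in; nothing more can be done
None
the job is handed in; nothing more can be done
```

I picked up the brace, lowered its foot into the white dish to about 5 mm above the floor without touching it, and drew it out. I then pressed it into the carrier's corner and handed the job in at about 18.5 s, still gripping at 120 N.

**Last checks:**
- **Push:** it held steady at about 15 N into the panel and 30 N down, with about 8 N of unwanted sideways force.
- **Position:** the brace is about 2 mm off the middle of the panel. By eye it is upright with the foot flat on the board.
- **Bystanders:** the dish, both jars and the mushroom showed no shift against the first picture. The match for jar_b was weaker than the others (0.89), possibly because of the arm's shadow.

**What went wrong on the way:** the first, harder push tipped the brace a few degrees towards the panel, because the grip sits above the panel's top edge. I loosened the grip to 20 N without letting go, let the brace settle flat, clamped it again and pushed mostly downwards.

**What disagreed:** the stem-top edges in the last picture match an upright brace to within about 1°. The full five-edge fit read 2.2°. I put that down to shadow on the foot's edges, because its offsets were implausible, but a small lean can't be ruled out. The hand also ended about 1.5 mm closer to the panel than at first contact, which may be small slips in the pads.

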